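# Set the filling-bag stand over the jam bowl and raise it a notch

## Task

Lift the filling-bag stand out of its parking bay and set it down upright on the table so that its ring is over the middle of the jam bowl, and let go of it. Then take it again across the spring button, squeeze the button in and slide the sleeve up until the button pops out through the lower hole, and leave it standing there with the ring still over the bowl. Do not shift the bowl or the ring cutter.

Things in the scene. Friction and masses are not known exactly. Their poses are not given: they have to be found in the camera images.
- bag_stand: Loose stand, about 0.92 kg. Origin: centre line of its tube, underside of its foot; z up. Foot: dark plate, x -55 to 55, y -34 to 62 mm, 14 mm thick (22 by the tube). A square sleeve slides on a fixed 32 mm square post. Ring arm toward +y, button toward -y. Starts in the bay, sleeve low. With the button out the sleeve is locked: gripped on its plain x and -x faces, the whole stand lifts.
- bag_sleeve (a joint): Height of the sleeve on the post, m: 0 low, button through the upper hole (start); 0.050 raised, button through the lower hole (1 mm play); stop at 0.075. Sleeve: 40 mm square aluminium tube, when low 30 to 180 mm above the stand's underside, plus a 6 mm black cap; 0.2 kg; sinks if let go between the holes. Its two round 20 mm holes are in the -y face.
- stand_top (a point): Centre of the upper face of the black cap on the sleeve, 186 mm above the stand's underside when low, 236 mm when raised. Moves with the sleeve.
- ring_centre (a point): Centre of the flared steel ring (72 mm across, 22 high) on the sleeve's arm: 150 mm from the tube's centre line toward the stand's +y, 100 mm above its underside when low, 150 when raised. The arm is a 10 mm bar on the +y face; its bracket spans heights 83 to 117 mm (sleeve low), above that the face is plain. Moves with the sleeve.
- stand_button (a joint): How far the button is pressed in, m: 0 fully out (9.5 mm proud of the sleeve), 0.0095 flush, 0.012 or more wholly behind the 2.5 mm sleeve wall, stop 0.014. Spring 1.5 N (out) to 2.3 N. Domed: squeezed flush, a sliding sleeve pushes it in the rest of the way; it springs out at the next hole. It sits in the post and does not rise with the sleeve.
- button_tip (a point): Tip of the domed steel button (18 mm across) on the stand's -y side, 152 mm above its underside, 29.5 mm from the tube's centre line when out. Squeeze it against the opposite +y face of the sleeve: 49.5 mm wide with the button out, 40 mm flush. Gripping from above, pads over the button and touching the sleeve above it, works.
- parking_bay: Fixed steel bay. Origin: on the table under the parked stand's tube (within 3 mm), axes as the stand's. Floor plate 4 mm thick, x -65 to 65, y -44 to 72 mm; curbs 18 mm high on both x sides, a 14 mm lip on the +y side; a back plate 178 mm high with its face at y = -39 mm, so no finger gets at the button there. Lift the stand about 20 mm to clear the curbs.
- jam_bowl: Round steel bowl with jam, 135 mm across, 49 mm high. Origin: centre of its underside on the table. Loose, light.
- ring_cutter: Round steel cutter, 64 mm across, 35 mm high, near the far edge of the table. Origin: centre of its underside.

How it is judged:
On the way:
1. the stand, sleeve still low, stands released on the table with its ring over the bowl (horizontal distance between ring_centre and jam_bowl below 0.035 m and height (world z) of bag_stand below 0.003 m and angle between bag_stand's own z axis and vertical below 0.05 rad and value of joint bag_sleeve below 0.01 m and contact force between the fingers and bag_stand below 0.1 N), for 0.2 s.
At the end, for the whole second after the job is handed in: The stand is upright (within 0.05 rad), at rest, its foot flat on the table; the sleeve is raised 46 to 54 mm with the button out through the lower hole (within 3 mm of fully out); seen from above, the ring's centre is within 35 mm of the upright bowl's centre (horizontal distance between ring_centre and jam_bowl below 0.035 m and height (world z) of bag_stand below 0.003 m and angle between bag_stand's own z axis and vertical below 0.05 rad and value of joint bag_sleeve between 0.046 and 0.054 m and value of joint stand_button below 0.003 m and linear speed of bag_stand below 0.02 m/s and angle between jam_bowl's own z axis and vertical below 0.1 rad); the robot touches nothing.
It fails at once if the bowl is shifted by more than 30 mm (distance of jam_bowl from where it was at the start of the episode above 0.03 m).
It fails at once if the ring cutter is shifted by more than 30 mm (distance of ring_cutter from where it was at the start of the episode above 0.03 m).
It also fails if it takes over 54 s, if anything falls off the work surface, if the arm or the gripper's body presses on something with over 40 N, if the wrist force passes 120 N, or if a joint passes its speed limit or range.

## Robot

A 6-joint arm with a two-finger parallel gripper is mounted at the origin on the work surface; the furniture and walls round the work are solid. World frame = base frame: x ahead of the robot, y to its left, z up, the work surface at z = 0. Lengths are in m, angles in rad, forces in N, time in s.
With the tool pointing down it reaches from about 0.275 to 0.75 m from the base axis. Payload 10.2 kg.
Tool frame: the origin (TCP) lies between the finger pads; the fingertips stand 14 mm ahead of it and the grasp point (between the pads) lies 5 mm behind it; z points along the fingers, y is the line along which they close (so a half turn about z gives the same grasp; the last joint's range is limited). The gripper opens to 85 mm and grips with 20 to 120 N. Pads are 22 mm wide; open, the fingers measure 114 mm over their backs; the gripper's body (76 mm by 85 mm) begins 54 mm behind the grasp point. The pads swing forward as they close: fully open they stand 13 mm farther back than shut.
Start: joints at [0.92, 0.313, 1.498, -0, 1.331, -0.223], TCP at [0.218, 0.478, 0.245] pointing down, gripper open.
Joint ranges: [-2.94, 2.94], [-0.97, 2.17], [0.19, 2.56], [-1.23, 4.37], [0.02, 3.11], [-2.88, 2.88]. Speed limits (rad/s): [2.39, 2.39, 3.01, 3.14, 3.14, 3.14].

## Interface

Orientations are given as a rotation vector (axis times angle).
In Python, from cell import robot gives the robot as it stands. The module is installed in compiled form; this text tells all that it offers.
- The arm moves only by the shell command python3 -m pendant 'ROWS' [OPENING]. ROWS is JSON, a list of rows, each a list of 2 entries, a list of its own where there are three numbers: the shift along the tool's x, y, z each as a share of 0.03 m, from -1 to 1, then the turn about the tool's z as a share of 0.12 rad, from -1 to 1. In form: [[[tx, ty, tz], roll], ...]. A call has 1 to 8 rows; each row shifts and turns the commanded pose from where the row before left it, along the tool's axes as they then stand; what a row does not reach is not made up. A row lasts 1/12 s, in which the tool goes at most 41.7 mm and 7.16 degrees, less where a joint would pass 70% of its speed; a pose out of reach is approached as far as the arm can. A call with a number of a shift or a turn outside -1 to 1 is refused whole. A call with a gripper value outside its range is refused whole. OPENING is the gripper's target within -1 to 1 (shut at 1, half-way at 0, fully open at -1), set as the call begins (- or left out, the last holds). The fingers move at their own pace and stop on an object; the grip force is fixed at half the most. Time passes only in rows, so rows that do not move let the fingers close. It gives the time, the measured TCP pose, the force, the opening and the grip force at its end, in the units of the state.
- robot.read_state(): the state, without advancing time (a new reading comes with each control period).
- robot.get_image(name): name is "side" or "top" or "wrist"; returns a dict with "img" (420x560x3 uint8, blue, green, red), "vertical_fov" (degrees; the focal length in pixels is half the picture's height over the tangent of half this angle, whatever the lens; pixels are square), "cx", "cy" (the principal point, pixels), "k1" (the pictures are not rectified: a ray, as slopes to the right and down, at radius r is drawn at 1 + k1 r^2 times it, then the intrinsics apply), "position" and "orientation" of the camera in the world. Camera axes: x right, y up, looking along -z (the intrinsics and any distortion apply to the point x, -y, -z); pixel columns grow to the right and rows downward; lengths in m; the calibration is good to about 2 mm. A picture is of the moment at which its call begins. There is no depth.
- robot.close_job(): hands the job in; it is judged then, once.
The state is a dict: "t": time; "joint_positions": joint angles; "joint_vel": joint speeds; "effort": joint torques, N m; "tool_pos": TCP position; "eef_rot": TCP orientation; "contact_force": force on the tool from outside, world axes, zero at the start; "torque": the same for the moment, N m; "width": finger opening in m; "finger_force": force on a finger pad.
Only numpy, scipy, OpenCV 4.12 (cv2) and the standard library are available. Lean on these libraries where they do the work, as an engineer would, in place of code of your own. Each camera call takes 0.05 s, during which the arm holds its last target. There are 200 camera calls.

## Working session

There is one attempt and no reset: what is moved stays moved. The work goes in short steps, Python scripts to look and compute and a shell command to move; the robot and the scene stay as the last step left them, time stands still between calls to the robot, and variables do not carry over. Pictures are saved under pics/ and viewed, at most 10 in all, crops included, and the job is handed in when it is done.

```bash
mkdir -p pics; cat > h.py <<'E'
import numpy as np, cv2
from cell import robot
from scipy.spatial.transform import Rotation as R
def rays(im,px):
    px=np.atleast_2d(np.array(px,float)); h=im["img"].shape[0]
    f=h/2/np.tan(np.radians(im["vertical_fov"])/2)
    K=np.array([[f,0,im["cx"]],[0,f,im["cy"]],[0,0,1]])
    u=cv2.undistortPoints(px[:,None],K,np.array([im["k1"],0,0,0,0.]))[:,0]
    d=np.c_[u[:,0],-u[:,1],-np.ones(len(u))]
    return np.array(im["position"]),d@rot(im).T
def rot(im):
    o=np.array(im["orientation"],float)
    return o if o.shape==(3,3) else R.from_rotvec(o).as_matrix()
def onz(im,px,z):
    p,d=rays(im,px); return p+d*((z-p[2])/d[:,2])[:,None]
def proj(im,X):
    h=im["img"].shape[0]; f=h/2/np.tan(np.radians(im["vertical_fov"])/2)
    c=(np.atleast_2d(X)-im["position"])@rot(im); s=np.c_[c[:,0],-c[:,1]]/-c[:,2:]
    s=s*(1+im["k1"]*(s**2).sum(1))[:,None]
    return s*f+[im["cx"],im["cy"]]
E
python3 - <<'E'
from h import *
for n in ["side","top","wrist"]:
    im=robot.get_image(n); cv2.imwrite(f"pics/{n}0.png",im["img"]); print(n,{k:v for k,v in im.items() if k!="img"})
print(robot.read_state())
a=[cv2.imread(f"pics/{n}0.png") for n in ["side","top"]]
E
```

```text
side {'vertical_fov': 42.69332818369878, 'cx': 274.8431115058412, 'cy': 200.93010883955185, 'k1': -0.15193541547831652, 'position': array([0.40297255, 0.76840571, 0.59502073]), 'orientation': array([ 0.10433997, -1.56134001, -2.58802094])}
top {'vertical_fov': 46.64803448054789, 'cx': 279.8312263530896, 'cy': 205.18228263580977, 'k1': -0.13962545769633702, 'position': array([ 0.4566163 , -0.06157565,  1.0997299 ]), 'orientation': array([ 0.02815506, -0.07489894, -1.55934991])}
wrist {'vertical_fov': 66.14629998223931, 'cx': 281.16488711647213, 'cy': 207.3693760929678, 'k1': -0.04131437745569886, 'position': array([0.14947646, 0.50909013, 0.37409208]), 'orientation': array([-0.26473855, -0.16875332,  1.13505078])}
{'t': 0.15, 'joint_positions': array([ 9.19584389e-01,  3.13345249e-01,  1.49822468e+00, -9.21728118e-06,
        1.33100060e+00, -2.23387436e-01]), 'joint_vel': array([-1.12123110e-03, -2.70496774e-03, -4.02981409e-03, -1.36128978e-05,
       -1.29985782e-04, -3.94721034e-04]), 'effort': array([ 1.79210143e-03, -4.12366819e+01, -2.59794492e+01, -1.47704291e-04,
        3.21938816e-03,  1.28668268e-05]), 'tool_pos': array([0.21772183, 0.47754266, 0.24486863]), 'eef_rot': array([-6.66822108e-01, -3.06959278e+00,  1.39726714e-03]), 'contact_force': array([ 0.30842521, -0.69899394, -0.08857644]), 'torque': array([ 0.00980516, -0.01465348, -0.01285369]), 'finger_force': 0.0, 'width': 0.08542107374274215}
```

View pics/top0.png

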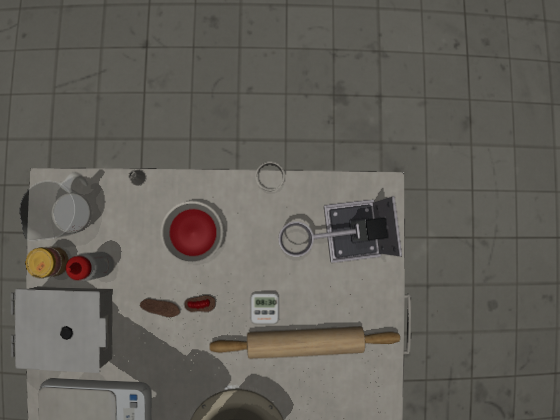

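View pics/side0.png

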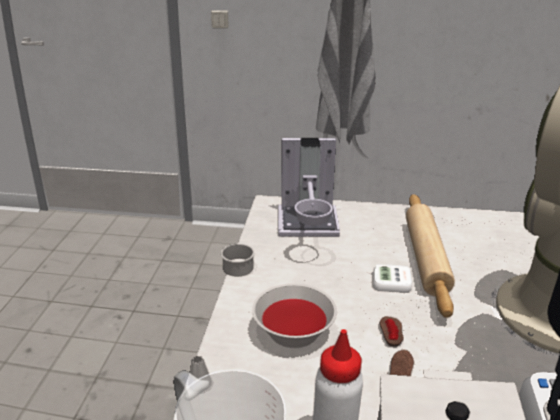

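The top view shows the bowl at about (192,231), the ring at (296,239), the black cap at (376,229), the bay at x 326–398 and y 200–260, and the cutter at (271,176). In the side view the bay stands at the far end of the table, with the ring arm pointing toward the camera (world +y). Next I measure these.

```bash
cat > meas.py <<'E'
from h import *
im=robot.get_image("top"); g=im["img"]; hsv=cv2.cvtColor(g,cv2.COLOR_BGR2HSV)
# jam blob
m=cv2.inRange(hsv,(0,120,60),(12,255,255))|cv2.inRange(hsv,(168,120,60),(180,255,255))
cs=max(cv2.findContours(m,0,2)[0],key=cv2.contourArea); (x,y),r=cv2.minEnclosingCircle(cs)
print("jam px",x,y,r); 
for z in (.03,.04): print(" jam ctr",onz(im,(x,y),z)[0], "radius",np.linalg.norm(onz(im,(x+r,y),z)-onz(im,(x,y),z)))
# cap: darkest blob
gr=cv2.cvtColor(g,cv2.COLOR_BGR2GRAY)
m=(gr<28).astype(np.uint8)*255; m[:,:300]=0; m[:190]=0;m[270:]=0;m[:,420:]=0
for c in cv2.findContours(m,0,2)[0]:
    if cv2.contourArea(c)>60: print("dark",cv2.boundingRect(c),cv2.contourArea(c),cv2.minAreaRect(c))
print(onz(im,[(376,229)],.190), onz(im,[(296,239)],.115))
E
python3 meas.py; python3 - <<'E'
from h import *
g=cv2.imread("pics/top0.png")
a=cv2.resize(g[160:280,150:410],None,fx=3,fy=3,interpolation=cv2.INTER_CUBIC)
cv2.imwrite("pics/crop1.png",a)
E
```

```text
jam px 192.5 232.1666717529297 23.443889617919922
 jam ctr [0.46564874 0.0978894  0.03      ] radius 0.05153119946771759
 jam ctr [0.4655643 0.0963987 0.04     ] radius 0.0510494778730644
dark (366, 218, 22, 22) 156.5 ((376.2621765136719, 228.35977172851562), (20.65069580078125, 20.098541259765625), 83.6598129272461)
[[ 0.47367929 -0.27058011  0.19      ]] [[ 0.45346002 -0.12399181  0.115     ]]
```

View pics/crop1.png

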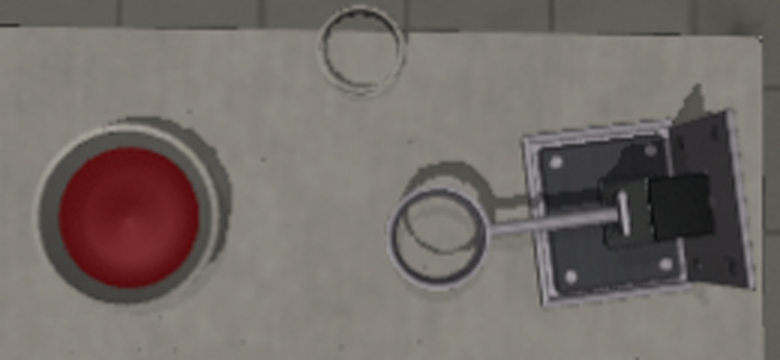

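The crop shows the cap at full-image (377,229), the ring rim at (296.5,239.3), the bowl rim at (192.5,231.3) and the cutter near (270.5,177). The cap-to-ring distance comes out at about 149 mm, against 150 given, with a stand yaw of about 8°. I'll turn the wrist now and cross-check against the side view.

```bash
python3 -m pendant '[[[0,0,-0.3],1],[[0,0,-0.3],1],[[0,0,0],1],[[0,0,0],1],[[0,0,0],1],[[0,0,0],1],[[0,0,0],1],[[0,0,0],1]]' -1
cat > rem.py <<'E'
from h import *
import sys
def tool():
    s=robot.read_state(); M=R.from_rotvec(s["eef_rot"]).as_matrix(); return s,M,np.arctan2(M[1,1],M[0,1])
def rem(x,y,z,psi):
    s,M,p=tool(); d=M.T@(np.array([x,y,z])-s["tool_pos"])
    print("tcp",s["tool_pos"].round(4),"psi",round(p,4),"shares",(d/.03).round(2),"roll",round((p-psi)/.12,2),"t",round(s["t"],2))
if __name__=="__main__": rem(*map(float,sys.argv[1:5]))
E
python3 - <<'E'
from h import *
T=robot.get_image("top"); S=robot.get_image("side")
def tri(a,b):
    p,d=rays(T,a); q,e=rays(S,b); d=d[0];e=e[0]
    k=np.linalg.lstsq(np.c_[d,-e],q-p,rcond=None)[0]; A=p+d*k[0];B=q+e*k[1]
    return (A+B)/2, np.linalg.norm(A-B)
g=S["img"]; gr=cv2.cvtColor(g,cv2.COLOR_BGR2GRAY)
print(gr[130:156:2,296:326:2])
print("bowl",onz(T,[(192.5,231.3)],.049), "diam",onz(T,[(162.5,231)],.049)-onz(T,[(222.5,231)],.049))
cap=onz(T,[(377.3,228.7)],.190)[0]; ring=onz(T,[(296.5,239.3)],.115)[0]
print("cap",cap,"ring",ring,np.linalg.norm((cap-ring)[:2]),"yaw",np.arctan2(-(ring-cap)[0],(ring-cap)[1]))
print("in side: cap",proj(S,cap),"ring",proj(S,ring),"bowl",proj(S,onz(T,[(192.5,231.3)],.049)))
print("cutter",onz(T,[(270.5,176.5)],.035))
c=onz(T,[(150+523/3,160+138/3),(150+545/3,160+305/3)],.018); print("bay edge yaw",c,np.arctan2(*(c[0]-c[1])[1::-1]))
E
python3 rem.py .474 -.271 .26 .135
```

```text
t: 0.87
tool_pos: [0.2178, 0.4776, 0.2631]
eef_rot: [2.016, 2.409, -0.001]
contact_force: [-0.5, -0.0, -0.3]
width: 0.0852
finger_force: 0.0
[[132 131 130 130 132 129 129 129 130 130 114  97  99 106  85]
 [131 131 131 131 131 131 129 131 128 127 123 121 114 108  78]
 [129 131 131 131 130 130 127 131 129 129 124 121 126 125  98]
 [127 129 130 126 127 129 128 128 131 127 123 122 123 121  99]
 [196 196 146  50  49  48  47  47  48  46  45 102 184 180 169]
 [128 131  88  31  33  35  35  35  33  35  34  42 131 141 134]
 [102 103  74  34  36  37  36  37  33  36  36  32  89  98 101]
 [103 103  79  35  39  38  40  39  40  39  40  36  79  98 102]
 [104 103  96  76  53  53  56  66  50  48  65  50  91 104 102]
 [104 104  88 103  94  95  98 101  95 101 102  89 106 102 102]
 [105 103  88 107 107 106 106 107 106 104 108 104 100 104 102]
 [104 102  89 106 107 105 105 105 107 107 107 107  99 101 103]
 [103 103  88 104 108 107 106 106 107 106 107 107 105 102 104]]
bowl [[0.46735397 0.09509192 0.049     ]] diam [[-0.00166318  0.1298707   0.        ]]
cap [ 0.47426461 -0.27308039  0.19      ] ring [ 0.45286326 -0.12500932  0.115     ] 0.14960969383919628 yaw 0.14354027421370769
in side: cap [[308.62485528 139.42769349]] ring [[312.47291786 205.5466391 ]] bowl [[291.55693684 306.06877045]]
cutter [[ 0.58986351 -0.07183371  0.035     ]]
bay edge yaw [[ 0.52731888 -0.19302035  0.018     ]
 [ 0.40340907 -0.21007702  0.018     ]] 0.1367941956556867
tcp [0.2178 0.4776 0.2632] psi 0.1817 shares [-26.09   3.89   0.11] roll 0.39 t 0.97
```

```bash
python3 -m pendant '[[[0,0,0],0.4],[[-1,0.2,0],0],[[-1,0.2,0],0],[[-1,0.2,0],0],[[-1,0.2,0],0],[[-1,0.2,0],0],[[-1,0.2,0],0],[[-1,0.2,0],0]]' >/dev/null
python3 -m pendant '[[[-1,0.2,0],0],[[-1,0.2,0],0],[[-1,0.2,0],0],[[-1,0.2,0],0],[[-1,0.2,0],0],[[-1,0.2,0],0],[[-1,0.2,0],0],[[-1,0.2,0],0]]' >/dev/null
python3 -m pendant '[[[-1,0.1,0],0],[[-1,0.1,0],0],[[-1,0.1,0],0],[[-1,0.1,0],0],[[-1,0.1,0],0],[[-1,0.1,0],0],[[-1,0.1,0],0],[[0,0,0],0]]'
python3 rem.py .473 -.272 .26 .138
```

```text
t: 2.97
tool_pos: [0.4172, -0.1653, 0.2628]
eef_rot: [2.065, 2.367, -0.001]
contact_force: [0.4, 0.9, -0.8]
width: 0.0853
finger_force: 0.0
tcp [ 0.4172 -0.1653  0.2628] psi 0.1358 shares [-3.78  1.36  0.1 ] roll -0.02 t 2.97
```

```bash
python3 -m pendant '[[[-1,0.35,0],0],[[-1,0.35,0],0],[[-1,0.35,0],0],[[-0.8,0.3,0],0],[[0,0,0],0],[[0,0,0],0]]'
python3 rem.py .473 -.272 .165 .138
python3 - <<'E'
from h import *
W=robot.get_image("wrist"); cv2.imwrite("pics/w1.png",W["img"]); 
print(proj(W,[[.473,-.272,.19]]))
E
```

```text
t: 3.47
tool_pos: [0.4721, -0.2691, 0.2626]
eef_rot: [-2.063, -2.367, -0.0]
contact_force: [0.2, -0.2, -0.5]
width: 0.0856
finger_force: 0.0
tcp [ 0.4721 -0.2691  0.2626] psi 0.1373 shares [-0.1   0.02  3.25] roll -0.01 t 3.47
[[282.14652921 230.81052862]]
```

View pics/w1.png

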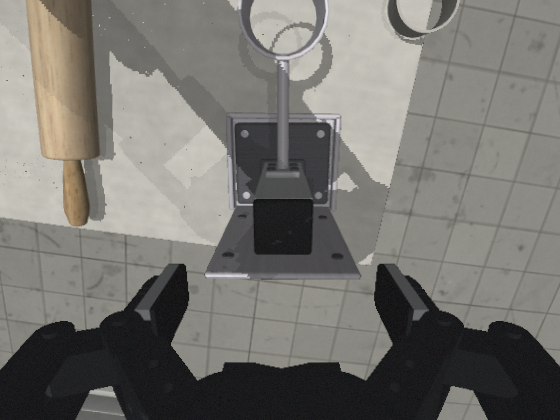

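The wrist view shows the cap centred at (283,226.5), square to the fingers and 0.7 mm/px. That puts it about 3 mm from my estimate toward stand +y, right under the TCP. I'll descend and grip.

```bash
python3 -m pendant '[[[0,0,1],0],[[0,0,1],0],[[0,0,1],0],[[0,0,0.75],0],[[0,0,0],0],[[0,0,0],0]]'
python3 -m pendant '[[[0,0,0],0],[[0,0,0],0],[[0,0,0],0],[[0,0,0],0],[[0,0,0],0],[[0,0,0],0],[[0,0,0],0],[[0,0,0],0]]' 1
```

```text
t: 4.02
tool_pos: [0.4719, -0.268, 0.1512]
eef_rot: [-2.064, -2.367, -0.0]
contact_force: [0.8, 0.3, 0.4]
width: 0.0855
finger_force: 0.0
t: 4.68
tool_pos: [0.4726, -0.2691, 0.152]
eef_rot: [2.065, 2.365, 0.0]
contact_force: [1.9, 1.7, 7.1]
width: 0.039
finger_force: 60.3
```

```bash
python3 -m pendant '[[[0,0,-0.2],0],[[0,0,-0.4],0],[[0,0,-0.5],0],[[0,0,-0.5],0],[[0,0,-0.3],0],[[0,0,0],0],[[0,0,0],0.6],[[0,0,0],0.55]]'
python3 -m pendant '[[[0,0,0],0],[[0.3,0,0],0],[[0.6,0,0],0],[[0.6,0,0],0],[[0.6,0,0],0],[[0.6,0,0],0],[[0.6,0,0],0],[[0.3,0,0],0]]'
python3 rem.py .465 -.053 .155 0
```

```text
t: 5.35
tool_pos: [0.4716, -0.2685, 0.2065]
eef_rot: [-2.227, -2.213, 0.0]
contact_force: [0.8, 0.9, -7.5]
width: 0.0392
finger_force: 62.9
t: 6.02
tool_pos: [0.472, -0.1584, 0.2073]
eef_rot: [-2.22, -2.22, -0.0]
contact_force: [-0.0, -0.2, -9.1]
width: 0.0395
finger_force: 62.8
tcp [ 0.472  -0.1584  0.2073] psi 0.0001 shares [ 3.51 -0.23  1.75] roll 0.0 t 6.02
```

```bash
python3 -m pendant '[[[0.3,0,0],0],[[0.6,-0.1,0],0],[[0.6,-0.1,0],0],[[0.6,0,0],0],[[0.6,0,0],0],[[0.5,0,0],0],[[0.3,0,0],0],[[0,0,0],0]]'
python3 -m pendant '[[[0,0,0],0],[[0,0,0],0],[[0,0,0],0]]' >/dev/null
python3 rem.py .465 -.053 .155 0
python3 - <<'E'
from h import *
T=robot.get_image("top");S=robot.get_image("side"); cv2.imwrite("pics/t2.png",T["img"]);cv2.imwrite("pics/s2.png",S["img"])
cv2.imwrite("pics/c2.png",np.vstack([cv2.resize(T["img"][170:280,130:390],(780,330)),cv2.resize(S["img"][170:350,180:440],(390,270))[:, :].repeat(2,1)[:, :780]]))
E
```

```text
t: 6.68
tool_pos: [0.4666, -0.0546, 0.2077]
eef_rot: [-2.222, -2.22, -0.0]
contact_force: [-0.4, -2.8, -9.0]
width: 0.0395
finger_force: 62.9
tcp [ 0.4668 -0.0567  0.2077] psi -0.0038 shares [ 0.12 -0.06  1.76] roll -0.03 t 6.93
```

View pics/s2.png

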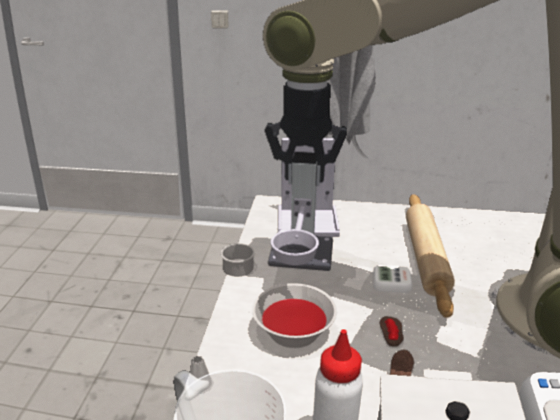

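View pics/t2.png

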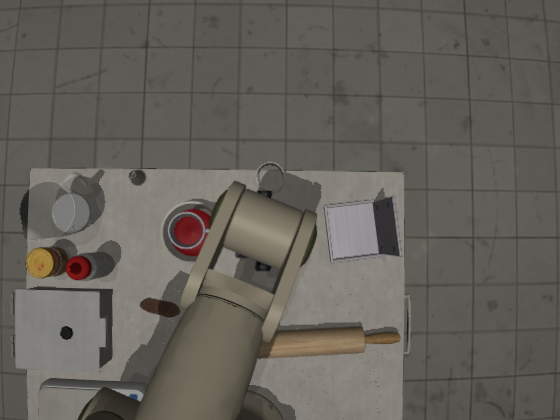

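The stand is held over the table with the ring at top pixel (189,231), and at (295,243) in the side view, in the same column as the bowl (294.5). I'll check the ring position and tilt numerically.

```bash
python3 - <<'E'
from h import *
T=robot.get_image("top");S=robot.get_image("side")
zs=.207-.152+.004
print(onz(T,[(189.5,231)],zs+.111)[0], "expected ring", "side proj", proj(S,[[.465,.095,zs+.111]]))
# tilt: triangulate ring top
p,d=rays(T,(189.5,231)); q,e=rays(S,(295,241)); 
k=np.linalg.lstsq(np.c_[d[0],-e[0]],q-p,rcond=None)[0]; print(p+d[0]*k[0],q+e[0]*k[1], "want z",zs+.111)
E
```

```text
[0.46661514 0.0828052  0.17      ] expected ring side proj [[294.54395189 242.00052635]]
[0.46667288 0.08363894 0.1646312 ] [0.46540064 0.08354112 0.16460233] want z 0.16999999999999998
```

```bash
python3 -m pendant '[[[0.12,-0.06,0.2],0],[[0,0,0.4],0],[[0,0,0.4],0],[[0,0,0.4],0],[[0,0,0.2],0],[[0,0,0],0],[[0,0,0],0]]'
python3 -m pendant '[[[0,0,0.08],0],[[0,0,0.08],0],[[0,0,0.08],0],[[0,0,0.05],0],[[0,0,0],0],[[0,0,0],0]]'
```

```text
t: 7.72
tool_pos: [0.465, -0.0522, 0.1599]
eef_rot: [-2.225, -2.218, 0.0]
contact_force: [-0.6, 0.1, -8.1]
width: 0.0398
finger_force: 62.9
t: 8.22
tool_pos: [0.465, -0.0523, 0.1511]
eef_rot: [2.225, 2.218, -0.0]
contact_force: [0.1, -0.3, -8.6]
width: 0.0396
finger_force: 62.9
```

```bash
python3 -m pendant '[[[0,0,0.05],0],[[0,0,0.05],0],[[0,0,0],0],[[0,0,0],0]]' | egrep 'pos|force'
python3 -m pendant '[[[0,0,0.05],0],[[0,0,0],0],[[0,0,0],0]]' | egrep 'pos|force'
```

```text
tool_pos: [0.4653, -0.0524, 0.1485]
contact_force: [-0.3, -0.2, -1.4]
finger_force: 63.7
tool_pos: [0.4654, -0.0524, 0.1479]
contact_force: [-2.3, 2.2, 9.0]
finger_force: 64.9
```

Touched down. I release, wait, and check from the wrist and side cameras.

```bash
python3 -m pendant '[[[0,0,0],0],[[0,0,0],0],[[0,0,0],0],[[0,0,0],0],[[0,0,0],0],[[0,0,0],0],[[0,0,0],0],[[0,0,0],0]]' -1
python3 -m pendant '[[[0,0,-0.7],0],[[0,0,-1],0],[[0,0,-1],0],[[0,0,-1],0],[[0,0,-0.3],0],[[0,0,0],0],[[0,0,0],0]]' 
python3 - <<'E'
from h import *
W=robot.get_image("wrist");T=robot.get_image("top");S=robot.get_image("side")
for n,i in zip("wts",(W,T,S)): cv2.imwrite(f"pics/{n}3.png",i["img"])
print("cap exp",proj(W,[[.465,-.0525,.186]]),"ring exp",proj(W,[[.465,.0975,.111]]),"bowl",proj(W,[[.465,.096,.049]]))
E
```

```text
t: 9.47
tool_pos: [0.465, -0.0523, 0.1466]
eef_rot: [2.225, 2.218, 0.0]
contact_force: [-0.1, 0.7, 0.1]
width: 0.0854
finger_force: 0.0
t: 10.05
tool_pos: [0.4648, -0.0522, 0.2658]
eef_rot: [-2.224, -2.218, 0.0]
contact_force: [-0.5, -0.2, -1.1]
width: 0.0856
finger_force: 0.0
cap exp [[281.87550349 223.238652  ]] ring exp [[281.49717558  11.06781559]] bowl [[281.54254597  31.18220271]]
```

View pics/w3.png

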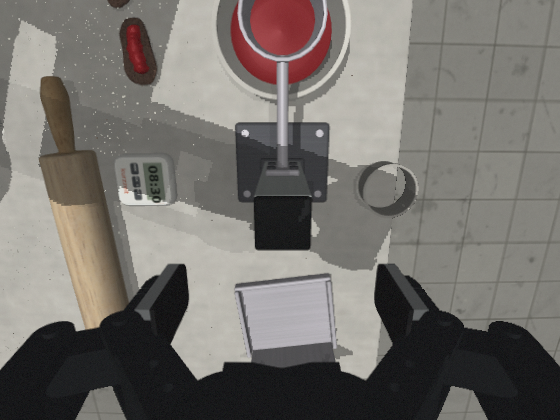

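The wrist view shows the cap at (282.5,222.5), as expected, so the stand is upright. The ring is at columns 237–327 over the bowl (217–350), with lower edges at rows 58 and 102. I'll check the offset numerically and turn the wrist 90°.

```bash
python3 - <<'E'
from h import *
W=robot.get_image("wrist")
a=onz(W,[(282,60)],.111)[0]; b=onz(W,[(283.5,101)],.049)[0]
print("ring",a[:2]+[0,.036],"bowl",b[:2]+[0,.0675])
E
python3 -m pendant '[[[0,0,0],1],[[0,0,0],1],[[0,0,0],1],[[0,0,0],1],[[0,0,0],1],[[0,0,0],1],[[0,0,0],1],[[0,0,0],1]]' >/dev/null
python3 -m pendant '[[[0,0,0],1],[[0,0,0],1],[[0,0,0],1],[[0,0,0],1],[[0,0,0],1],[[0,0,0],0.1],[[0,0,0],0],[[0,0,0],0]]'
python3 rem.py .465 -.0525 .155 -1.5708
python3 - <<'E'
from h import *
W=robot.get_image("wrist"); cv2.imwrite("pics/w4.png",W["img"])
print("cap exp",proj(W,[[.465,-.0525,.186]]),"button tip exp",proj(W,[[.465,-.082,.152]]))
E
```

```text
ring [0.46475689 0.09757126] bowl [0.4661605  0.09849857]
t: 11.58
tool_pos: [0.4649, -0.0522, 0.2662]
eef_rot: [-3.141, 0.001, 0.001]
contact_force: [0.7, 0.0, -0.3]
width: 0.0854
finger_force: 0.0
tcp [ 0.4649 -0.0522  0.2662] psi -1.5717 shares [0.01 0.01 3.71] roll -0.01 t 11.58
cap exp [[282.0687035  221.45047711]] button tip exp [[319.30367004 206.92612918]]
```

View pics/w4.png

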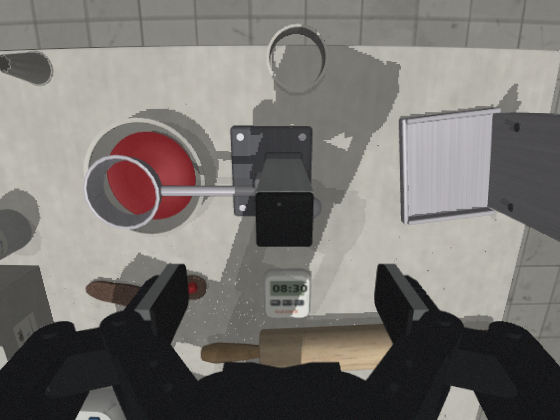

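The ring is within 2 mm of the bowl centre. The cap is at (284.5,219) and the button peeks out at (317,206), as predicted. I'll descend and squeeze.

```bash
python3 -m pendant '[[[0,0,1],0],[[0,0,1],0],[[0,0,1],0],[[0,0,0.7],0],[[0,0,0],0],[[0,0,0],0]]'
python3 -m pendant '[[[0,0,0],0],[[0,0,0],0],[[0,0,0],0],[[0,0,0],0],[[0,0,0],0],[[0,0,0],0],[[0,0,0],0],[[0,0,0],0]]' 1
```

```text
t: 12.13
tool_pos: [0.4649, -0.0522, 0.1556]
eef_rot: [-3.141, 0.005, 0.002]
contact_force: [-0.4, -0.6, 0.6]
width: 0.0856
finger_force: 0.0
t: 12.8
tool_pos: [0.4656, -0.053, 0.1568]
eef_rot: [3.14, -0.006, 0.004]
contact_force: [-0.4, -5.2, 6.7]
width: 0.0396
finger_force: 60.8
```

Width is 39.6 mm, so the button is flush. I'll slide up slowly.

```bash
python3 -m pendant '[[[0,0,-0.1],0],[[0,0,-0.1],0],[[0,0,-0.15],0],[[0,0,-0.15],0],[[0,0,-0.15],0],[[0,0,-0.15],0],[[0,0,0],0],[[0,0,0],0]]'
python3 - <<'E'
from h import *
S=robot.get_image("side"); cv2.imwrite("pics/s5.png",S["img"])
A=cv2.imread("pics/s3.png"); d=cv2.absdiff(A,S["img"]).max(2)
print("foot/table region diff", (d[225:275,255:345]>40).sum())
E
```

```text
t: 13.47
tool_pos: [0.4648, -0.0521, 0.1799]
eef_rot: [-3.141, 0.006, 0.0]
contact_force: [-2.5, 0.0, -0.1]
width: 0.0397
finger_force: 62.2
foot/table region diff 856
```

```bash
python3 -m pendant '[[[0,0,-0.15],0],[[0,0,-0.15],0],[[0,0,-0.15],0],[[0,0,-0.15],0],[[0,0,-0.1],0],[[0,0,0],0],[[0,0,0],0]]' | egrep 't:|pos|force|width'
python3 -m pendant '[[[0,0,-0.05],0],[[0,0,-0.05],0],[[0,0,-0.05],0],[[0,0,0],0],[[0,0,0],0]]'| egrep 't:|pos|force|width'
```

```text
t: 14.1
tool_pos: [0.465, -0.0522, 0.2011]
eef_rot: [3.142, -0.006, 0.001]
contact_force: [-2.6, 1.2, 0.9]
width: 0.0389
finger_force: 62.4
t: 14.52
tool_pos: [0.465, -0.0522, 0.2054]
eef_rot: [-3.142, 0.006, -0.0]
contact_force: [-3.8, 0.4, 2.8]
width: 0.0396
finger_force: 62.6
```

```bash
python3 -m pendant '[[[0,0,-0.04],0],[[0,0,0],0],[[0,0,0],0]]' | egrep 't:|pos|force|width'
python3 -m pendant '[[[0,0,-0.04],0],[[0,0,0],0],[[0,0,0],0]]'| egrep 't:|pos|force|width'
python3 - <<'E'
from h import *
S=robot.get_image("side"); T=robot.get_image("top")
print("ring exp low/raised",proj(S,[[.465,.097,.111],[.465,.097,.161]]))
cv2.imwrite("pics/s6.png",np.hstack([cv2.resize(i[140:340,220:350],(390,600)) for i in (cv2.imread("pics/s3.png"),S["img"])]))
E
```

```text
t: 14.77
tool_pos: [0.465, -0.0522, 0.2065]
eef_rot: [3.142, -0.007, 0.0]
contact_force: [-2.6, 0.6, 1.6]
width: 0.039
finger_force: 62.5
t: 15.02
tool_pos: [0.4649, -0.0522, 0.2073]
eef_rot: [-3.141, 0.007, 0.0]
contact_force: [-1.4, 1.9, -0.6]
width: 0.0393
finger_force: 61.9
ring exp low/raised [[293.6507517  275.25908326]
 [294.28662727 247.8360033 ]]
```

View pics/s6.png

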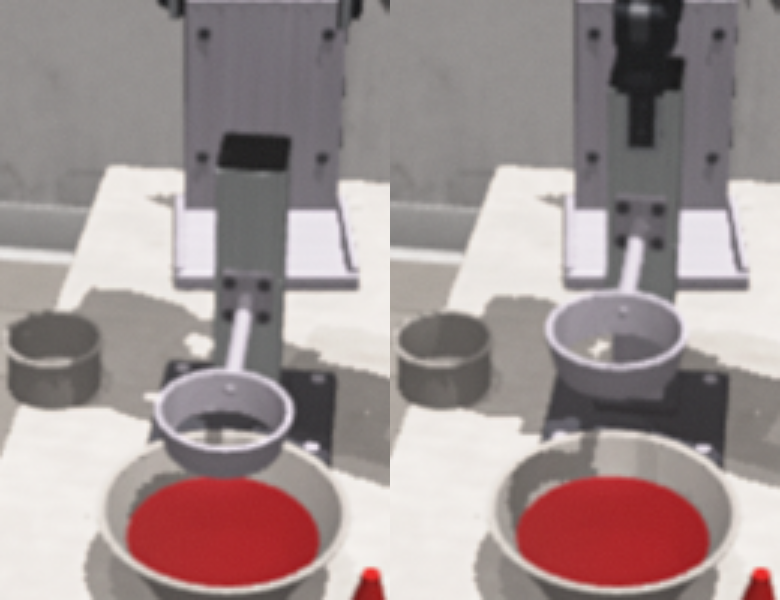

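The side view shows the ring about 26 px higher, against 27.4 for the full 50 mm. The foot is still on the table and the bowl hasn't moved. The sleeve isn't locked yet, so I creep up.

```bash
for i in 1; do python3 -m pendant '[[[0,0,-0.04],0],[[0,0,0],0],[[0,0,0],0]]' | egrep 'pos|_force|width'; done
python3 -m pendant '[[[0,0,-0.04],0],[[0,0,0],0],[[0,0,0],0]]'| egrep 'pos|_force|width'
python3 -m pendant '[[[0,0,-0.04],0],[[0,0,0],0],[[0,0,0],0]]'| egrep 'pos|_force|width'
```

```text
tool_pos: [0.465, -0.0522, 0.2087]
contact_force: [-2.3, 1.2, -1.5]
width: 0.0394
finger_force: 62.1
tool_pos: [0.465, -0.0525, 0.2095]
contact_force: [-0.3, 0.5, -8.4]
width: 0.0395
finger_force: 61.6
tool_pos: [0.465, -0.0523, 0.211]
contact_force: [-0.3, -0.1, -8.5]
width: 0.0395
finger_force: 61.6
```

The force jumped to −8.5 N, the whole stand's weight, so the button has locked in the lower hole. I'll lower about 2 mm and release.

```bash
python3 -m pendant '[[[0,0,0.04],0],[[0,0,0.03],0],[[0,0,0],0],[[0,0,0],0]]' | egrep 'pos|_force|width'
python3 -m pendant '[[[0,0,0],0],[[0,0,0],0],[[0,0,0],0],[[0,0,0],0],[[0,0,0],0],[[0,0,0],0],[[0,0,0],0],[[0,0,0],0]]' -1
python3 -m pendant '[[[0,0,-0.7],0],[[0,0,-1],0],[[0,0,-1],0],[[0,0,-0.8],0],[[0,0,0],0],[[0,0,0],0],[[0,0,0],0],[[0,0,0],0]]'
python3 - <<'E'
from h import *
S=robot.get_image("side"); W=robot.get_image("wrist"); T=robot.get_image("top")
print("cap exp",proj(W,[[.465,-.0525,.236]]),"ring exp",proj(W,[[.465,.0975,.161]]),"button",proj(W,[[.465,-.082,.152]]),"side ring",proj(S,[[.465,.0975,.161],[.465,.0975,.111]]))
cv2.imwrite("pics/f.png",np.hstack([cv2.resize(S["img"][120:340,220:350],(354,600)),cv2.resize(W["img"][60:330,100:301+0],(446,600))]))
cv2.imwrite("pics/wf.png",W["img"]);cv2.imwrite("pics/f2.png",np.hstack([cv2.resize(S["img"][120:340,220:350],(236,400)),W["img"][0:400]]))
E
```

```text
tool_pos: [0.465, -0.0523, 0.2091]
contact_force: [-0.6, -0.0, -5.9]
width: 0.0398
finger_force: 61.8
t: 16.87
tool_pos: [0.465, -0.0523, 0.209]
eef_rot: [3.142, -0.007, 0.0]
contact_force: [0.1, -0.1, -0.4]
width: 0.0853
finger_force: 0.0
t: 17.53
tool_pos: [0.4646, -0.0521, 0.3128]
eef_rot: [-3.141, 0.007, 0.003]
contact_force: [0.2, 0.5, 0.2]
width: 0.0856
finger_force: 0.0
cap exp [[282.2339549  222.66311133]] ring exp [[117.58425964 194.85140858]] button [[313.82197284 191.58701099]] side ring [[294.25154072 248.0167033 ]
 [293.61628634 275.44833003]]
```

View pics/f2.png

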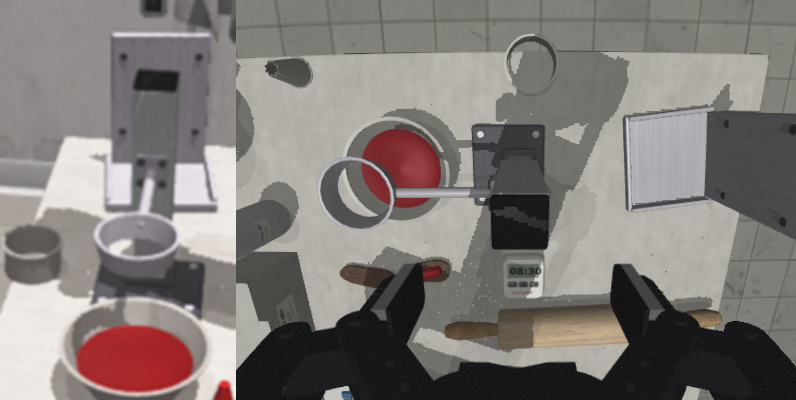

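After release the sleeve stays up. In the wrist view the cap is at (284,220) and the ring at (120,192), both matching the raised prediction. The ring is over the bowl, and the bowl and cutter are undisturbed. Handing in.

```bash
python3 -c "
from cell import robot
print(robot.close_job())"
```

```text
the job is handed in; nothing more can be done
None
```

The stand is upright on the table with its ring over the bowl. The sleeve is raised, held by the button in the lower hole after I let go, and the job was handed in at about 17.7 s; no verdict was returned.

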